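# Nest the brass blanks with the wooden paddle

## Task

Pull the wooden paddle out of its stand and, holding it by the handle, use its blade to slide the two polished brass blanks across the nest board one after the other, so that each drops flat into the round recess of its own size. Do not touch the blanks with the gripper or arm, and leave the other things on the bench where they are. When both blanks lie in their recesses, stand the paddle back in its stand, blade down, and let go.

Things in the scene. Friction and masses are not known exactly. Their poses are not given: they have to be found in the camera images.
- board: Nest board: a fixed wooden slab 290 (x) x 360 (y) x 30 mm high lying flat on the bench. Origin: centre of its underside; z up; its deck is at z = 30 mm. Two round recesses, each 12 mm deep, are sunk in the deck in its +x half, at (65, 80) mm (the large one) and (65, -80) mm (the small one).
- large_recess (a point): Centre of the mouth, at deck level, of the large recess: 92 mm diameter, 12 mm deep, flat floor lined with grey felt.
- small_recess (a point): Centre of the mouth, at deck level, of the small recess: 68 mm diameter, 12 mm deep, flat floor lined with grey felt.
- large_blank: Large polished brass blank: a plain flat disc 84 mm in diameter, 10 mm thick, about 0.45 kg, lying on the board's deck in its -x half. Origin: centre of its underside; z is its axis, up.
- small_blank: Small polished brass blank: a plain flat disc 60 mm in diameter, 10 mm thick, about 0.24 kg, lying on the board's deck in its -x half; either blank may be on either side. Origin: centre of its underside; z is its axis, up.
- paddle: Pale wooden paddle, 200 mm long, about 0.12 kg, standing upright in its stand. Origin: centre of the blade's lower edge; z runs up along the paddle. Blade: 12 mm thick (x) x 60 mm wide (y), from z = 0 to 90 mm; shoulder 18 x 34 mm up to 104 mm; handle 22 mm (x) x 26 mm (y) from z = 100 to 200 mm. Both faces are alike.
- stand: Paddle stand: a fixed dark wooden block 56 (x) x 104 (y) x 70 mm high, with a slot 20 mm (x) x 68 mm (y) open at the top, its floor at z = 10 mm. Origin: centre of its underside; z up. It is on the left or right of the board.
- stand_slot (a point): Centre of the slot's mouth, on the stand's top, 70 mm above the bench and 60 mm above the slot's floor.
- vise: Bystander: a fixed black engraver's ball vise, 110 mm in diameter, 114 mm high, on the other side of the board from the stand. Origin: centre of its underside.
- loupe: Bystander: a loose black eye loupe, 36 mm in diameter, 26 mm high, standing on the board's deck near the middle of its far (+x) edge. Origin: centre of its underside.
- file: Bystander: a loose file with a wooden handle, 215 mm long, 28 mm high, lying on the bench. Origin: underside, near the middle; x along the file, handle at -x.
- jar: Bystander: a loose closed jar, 64 mm in diameter, 75 mm high. Origin: centre of its underside.
- hammer: Bystander: a loose hammer lying on the bench. Origin: on its underside; x along the handle.
There are look-alikes about, which are no part of the job. Leave any orange or purple look-alike of the paddle alone. Leave any pink look-alike of the large_blank alone.

How it is judged:
By the outcome, as a careful person would: the job done as asked, in the order asked, and still so for the second after the job is handed in, with the robot touching nothing.
It also fails if it takes over 67 s, if anything falls off the work surface, if the arm or the gripper's body presses on something with over 40 N, if the wrist force passes 120 N, or if a joint passes its speed limit or range.

## Robot

A 6-joint arm with a two-finger parallel gripper is mounted at the origin on the work surface. World frame = base frame: x ahead of the robot, y to its left, z up, the work surface at z = 0. Lengths are in mm, angles in rad, forces in N, time in s.
With the tool pointing down it reaches from about 325 to 850 mm from the base axis. Payload 4.4 kg.
Tool frame: the origin (TCP) lies on the centre line of the jaws, within the pads' length; the fingertips stand 25 mm ahead of it and the grasp point (between the pads) lies 6 mm ahead of it (manip.tips_ahead is the distance from the TCP to the fingertips, in mm); z points along the fingers, y is the line along which they close (so a half turn about z gives the same grasp; the last joint's range is limited). The gripper opens to 94 mm and grips with 3 to 60 N. Pads are 16 mm wide; open, the fingers measure 119 mm over their backs; the gripper's body (75 mm by 177 mm) begins 78 mm behind the grasp point.
Start: joints at [-1.3, 0.207, 1.542, -0, 1.393, -0.15], TCP at [235.395, -524.611, 230.447] pointing down, gripper open.
Joint ranges: [-2.73, 2.73], [-0.86, 2.22], [0.23, 2.46], [-1.11, 4.25], [0.08, 2.63], [-2.82, 2.82]. Speed limits (rad/s): [2.79, 2.79, 3.14, 3.14, 3.14, 3.14].

## Interface

Orientations are given as a unit quaternion [w, x, y, z].
In Python, from rig import manip gives the robot as it stands.
- The arm moves only by the tool servo_tool, never from a script. Its argument "rows" is a list of rows, each a list of 3 entries, a list of its own where there are three numbers: the opening, from 0 (shut) to 1 (fully open), then the shift along the tool's x, y, z in cm, then the turn, a rotation vector about the tool's x, y, z in degrees. A call has 1 to 10 rows; each row is the pose to reach, as a shift and turn from the pose commanded when the call began, along the tool's axes at that moment; what a row does not reach only later rows make up. A row lasts 1/12 s, in which the tool goes at most 41.7 mm and 7.16 degrees, less where a joint would pass 70% of its speed; a pose out of reach is approached as far as the arm can. A call with a gripper value outside its range is refused whole. The fingers move at their own pace and stop on an object; "newtons" is the grip in N (left out, the last holds). Time passes only in rows, so rows that repeat a pose let the fingers close. It gives the time, the measured TCP pose, the force, the opening and the grip force at its end, in the units of the state.
- manip.sense(): the state, without advancing time (a new reading comes with each control period).
- manip.grab_frame(name): name is "scene" or "top"; returns the picture (384x512x3 uint8, blue, green, red); there is no depth.
- manip.camera_params(name): a dict with "fx", "fy", "cx", "cy" (pixels), "R" (3x3) and "t" (3): a world point X has camera coordinates R X + t. Camera axes: x right, y down, z forward; pixel columns grow to the right and rows downward; lengths in mm; the calibration is good to about 2 mm. A picture is of the moment at which its call begins. camera_params takes no time and is no camera call.
- manip.hand_in(): hands the job in; it is judged then, once.
The state is a dict: "time": time; "joint_positions": joint angles; "dq": joint speeds; "effort": joint torques, N m; "tcp_pos": TCP position; "tool_rot": TCP orientation; "wrist_force": force on the tool from outside, world axes, zero at the start; "torque": the same for the moment, N m; "grip_width": finger opening in mm; "grip_force": force on a finger pad.
Only numpy, scipy, OpenCV 4.12 (cv2) and the standard library are available. Lean on these libraries where they do the work, as an engineer would, in place of code of your own. Each camera call takes 0.05 s, during which the arm holds its last target. There are 200 camera calls.

## Working session

There is one attempt and no reset: what is moved stays moved. The work goes in short steps, Python scripts to look and compute and a tool call to move; the robot and the scene stay as the last step left them, time stands still between calls to the robot, and variables do not carry over. Pictures are saved under pics/ and viewed, at most 10 in all, crops included, and the job is handed in when it is done.

Besides the shell and the picture viewer there is one more tool, called after ">>>" as name(argument=value, ...) on one line, values as JSON. servo_tool: Moves the arm, as the interface text tells. Its arguments: {"type":"object","properties":{"rows":{"type":"array","items":{"type":"array"}},"newtons":{"type":"number"}},"required":["rows"]}

```bash
ls; mkdir -p pics; python3 - <<'E'
from rig import manip
import cv2,numpy as np
for n in("scene","top"):
    cv2.imwrite(f"pics/{n}0.png",manip.grab_frame(n))
    p=manip.camera_params(n);print(n,{k:np.round(v,4).tolist() for k,v in p.items()})
print(manip.sense())
E
```

```text
pics
scene {'fx': 451.9692, 'fy': 451.9692, 'cx': 260.5791, 'cy': 192.2627, 'R': [[-0.8619, 0.5069, -0.0127], [0.3107, 0.5081, -0.8033], [-0.4007, -0.6963, -0.5954]], 't': [418.7178, -109.3354, 1466.9914]}
top {'fx': 442.2839, 'fy': 442.2839, 'cx': 255.5435, 'cy': 189.3902, 'R': [[-0.0114, -0.9999, 0.0079], [-0.9969, 0.0107, -0.0783], [0.0782, -0.0087, -0.9969]], 't': [3.8256, 498.5301, 1407.4153]}
{'time': 0.1, 'joint_positions': array([-1.29950741e+00,  2.07358356e-01,  1.54279922e+00, -9.20398991e-06,
        1.39351545e+00, -1.50493737e-01]), 'dq': array([ 0.00073535, -0.00224968, -0.00347892,  0.00072598, -0.0005236 ,
       -0.00156079]), 'effort': array([ 7.78558860e-04, -3.71860492e+01, -2.82291573e+01,  7.00546685e-02,
        3.11129435e-02, -4.52870518e-05]), 'tcp_pos': array([ 235.20312353, -523.94651896,  229.39913171]), 'tool_rot': array([-1.03801532e-03,  9.77844021e-01,  2.09332245e-01, -6.73072588e-05]), 'wrist_force': array([ 0.04887239,  0.31732537, -0.48882206]), 'torque': array([-0.01352221, -0.02679219, -0.02603726]), 'grip_force': 0.0, 'grip_width': 94.4393232498384}
```

View pics/scene0.png

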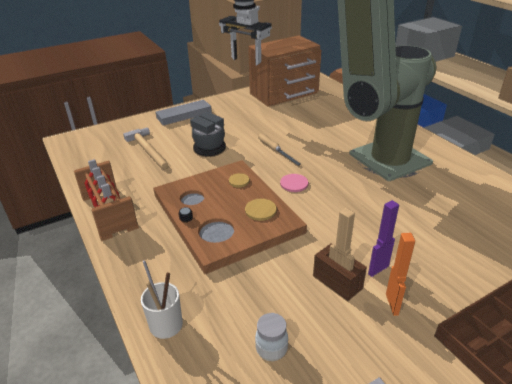

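View pics/top0.png

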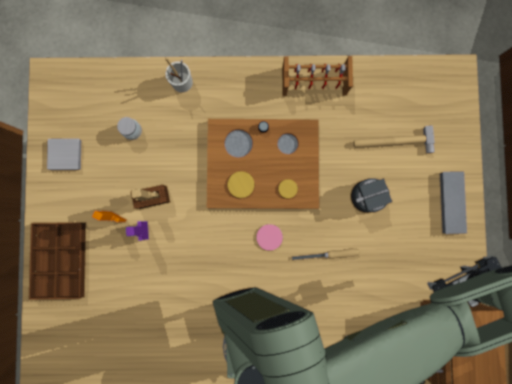

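The scene view shows the stand with the pale paddle at about (340,255), and purple and orange look-alikes to its right. The top view shows the board spanning (208–319, 119–210), the large recess at (238,143), the small one at (288,143), the blanks at (241,184) and (288,188), and the stand at (150,196). I'll zoom in to get exact pixels.

```bash
cat > h.py <<'E'
import numpy as np,cv2
from rig import manip
def ray(n,uv,z):
    p=manip.camera_params(n);R=np.array(p["R"]);t=np.array(p["t"])
    d=R.T@[(uv[0]-p["cx"])/p["fx"],(uv[1]-p["cy"])/p["fy"],1];c=-R.T@t
    return c+d*(z-c[2])/d[2]
def proj(n,X):
    p=manip.camera_params(n);c=np.array(p["R"])@np.array(X,float)+p["t"]
    return np.array([p["fx"]*c[0]/c[2]+p["cx"],p["fy"]*c[1]/c[2]+p["cy"]])
def blobs(n,img,z,lo,hi,roi,amin=60):
    x0,y0,x1,y1=roi;m=np.zeros(img.shape[:2],np.uint8)
    m[y0:y1,x0:x1]=cv2.inRange(cv2.cvtColor(img,cv2.COLOR_BGR2HSV),lo,hi)[y0:y1,x0:x1]
    k,_,s,c=cv2.connectedComponentsWithStats(m)
    return [(c[i],s[i],ray(n,c[i],z)) for i in range(1,k) if s[i][4]>amin]
E
python3 - <<'E'
from h import *
t=cv2.imread("pics/top0.png");s=cv2.imread("pics/scene0.png")
f=lambda im,x,y,w,h,k:cv2.resize(im[y:y+h,x:x+w],None,fx=k,fy=k,interpolation=cv2.INTER_CUBIC)
o=np.zeros((600,800,3),np.uint8)
a=f(t,125,178,50,36,8);o[:288,:400]=a
a=f(s,300,195,80,110,5);o[:550,400:]=a
a=f(t,200,112,125,104,3);o[288:600,:375]=a
cv2.imwrite("pics/z.png",o)
np.set_printoptions(precision=1,suppress=True)
for n,i,roi in(("top",t,(208,165,319,210)),("scene",s,(220,165,285,225))):
    for b in blobs(n,i,40,(20,120,70),(32,255,255),roi): print(n,*b)
for n,i,roi in(("top",t,(215,125,305,160)),("scene",s,(170,185,240,245))):
    for b in blobs(n,i,18,(0,0,90),(179,80,255),roi): print(n,*b)
E
```

```text
top [240.5 184.2] [228 172  26  26 553] [513.9  46.1  40. ]
top [287.5 188.4] [278 179  20  19 281] [ 498.9 -103.4   40. ]
scene [262.6 208.3] [250 200  26  20 227] [509.2  51.3  40. ]
top [237.8 143.3] [225 130  27  27 582] [649.7  54.3  18. ]
top [287.1 143.7] [277 134  21  20 311] [ 646.9 -106.2   18. ]
scene [192.5 198.7] [181 193  23  12 208] [ 642.3 -113.2   18. ]
scene [216.6 231.7] [200 221  34  22 563] [645.5  48.8  18. ]
```

View pics/z.png

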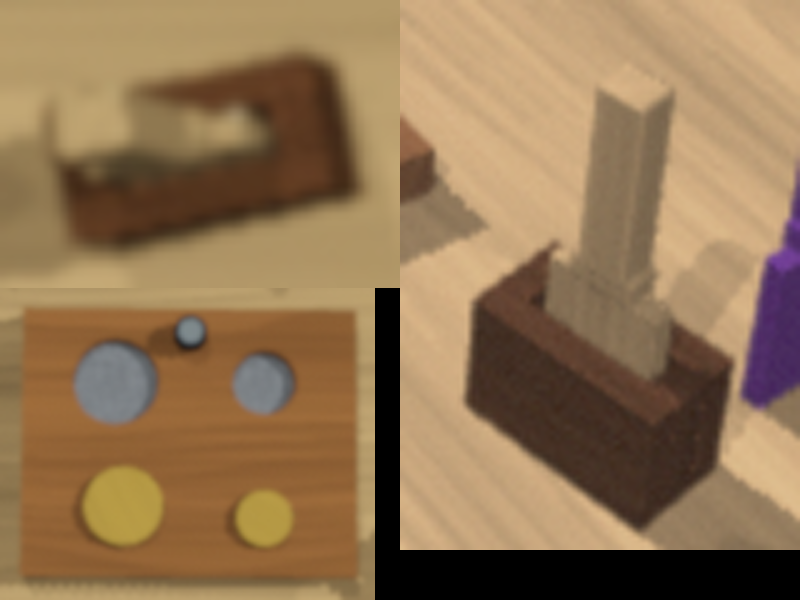

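```bash
cat >> h.py <<'E'
from scipy.spatial.transform import Rotation as Ro
def go(x,y,z,yaw):
    """shift (cm) and turn (deg), tool axes, from the measured pose to tool-down with tool y at world angle yaw"""
    s=manip.sense();q=s["tool_rot"];A=Ro.from_quat([q[1],q[2],q[3],q[0]])
    c,n=np.cos(np.radians(yaw)),np.sin(np.radians(yaw))
    B=Ro.from_matrix(np.array([[-n,c,0],[c,n,0],[0,0,-1]]).T)
    d=A.inv().apply(np.array([x,y,z])-s["tcp_pos"])/10
    print("t",round(s["time"],2),"shift",np.round(d,2),"turn",np.round(np.degrees((A.inv()*B).as_rotvec()),2),"F",np.round(s["wrist_force"],1),"grip",round(s["grip_width"],1),round(s["grip_force"],1),"tcp",np.round(s["tcp_pos"],1))
E
sed -i 's/B=Ro.from_matrix(np.array(\[\[-n,c,0\],\[c,n,0\],\[0,0,-1\]\]).T)/B=Ro.from_matrix(np.array([[-n,c,0],[c,n,0],[0,0,-1]]))/' h.py
python3 - <<'E'
from h import *
from scipy.optimize import least_squares
np.set_printoptions(precision=1,suppress=True)
P=[]
for u,c in(((340,212.6),(1,-1)),((346.6,208.6),(-1,-1)),((355,213.4),(-1,1)),((348,217.4),(1,1))): P.append(("scene",u,(None,c,11,13,210)))
for u,c in(((314,255),(1,-1)),((351,280),(1,1)),((367,267),(-1,1)),((331,244),(-1,-1))): P.append(("scene",u,(None,c,28,52,70)))
for u,c in(((165,184.9),(1,-1)),): P.append(("top",u,(None,c,28,52,70)))
P.append(("top",(136.5,193.5),(None,(0,0),0,0,210)))
def f(p,full=False):
    r=[]
    for n,u,(_,c,a,b,z) in P:
        off=p[3:5] if z==210 else (0,0)
        co,si=np.cos(p[2]),np.sin(p[2]);l=(c[0]*a+off[0],c[1]*b+off[1])
        r+=list(proj(n,[p[0]+co*l[0]-si*l[1],p[1]+si*l[0]+co*l[1],z])-u)
    return np.array(r)
s=least_squares(f,[470,350,.18,0,0],loss="soft_l1");print(s.x[:2],np.degrees(s.x[2]),s.x[3:],f(s.x).reshape(-1,2))
# init-yaw variants by corner naming are checked by residuals; purple position
for u in((388,205),): print("purple top",ray("scene",u,200))
print(ray("top",(138,231),200),ray("top",(138,231),60))
go(470,350,300,10)
E
```

```text
[475.8 333.5] 11.105028872013197 [1.5 2.9] [[-1.2 -0.7]
 [-0.8 -1.3]
 [ 0.8 -0.2]
 [ 0.8  0.5]
 [ 0.4 -0.6]
 [-0.5  0.1]
 [ 0.1  0.1]
 [-0.1 -1.1]
 [-2.5 -0.5]
 [-1.7 -0.3]]
purple top [379.1 352.3 200. ]
[371.5 329.2 200. ] [369.7 365.1  60. ]
t 0.1 shift [ 57.2 -70.1  -6.9] turn [ -0.1  -0.1 -75.8] F [ 0.   0.3 -0.5] grip 94.4 0.0 tcp [ 235.2 -523.9  229.4]
```

>>> servo_tool(rows=[[0.55, [21, -25, -6], [0, 0, -26]], [0.55, [21, -25, -6], [0, 0, -26]], [0.55, [21, -25, -6], [0, 0, -26]], [0.55, [21, -25, -6], [0, 0, -26]], [0.55, [21, -25, -6], [0, 0, -26]], [0.55, [21, -25, -6], [0, 0, -26]], [0.55, [21, -25, -6], [0, 0, -26]], [0.55, [21, -25, -6], [0, 0, -26]], [0.55, [21, -25, -6], [0, 0, -26]], [0.55, [21, -25, -6], [0, 0, -26]]])

```text
time: 0.93
tcp_pos: [325.1, -209.1, 290.8]
tool_rot: [0.001, 0.905, 0.426, 0.0]
wrist_force: [-0.2, -0.4, 0.8]
grip_width: 52.0
grip_force: 0.0
```

```bash
python3 -c "
from h import *
go(477,337,310,11)"
```

```text
t 0.93 shift [ 51.77 -23.08  -1.99] turn [  0.07   0.07 -50.57] F [-0.2 -0.4  0.8] grip 52.0 0.0 tcp [ 325.1 -209.1  290.8]
```

>>> servo_tool(rows=[[0.55, [32, -14, -2], [0, 0, -32]], [0.55, [32, -14, -2], [0, 0, -32]], [0.55, [32, -14, -2], [0, 0, -32]], [0.55, [32, -14, -2], [0, 0, -32]], [0.55, [32, -14, -2], [0, 0, -32]], [0.55, [32, -14, -2], [0, 0, -32]], [0.55, [32, -14, -2], [0, 0, -32]], [0.55, [32, -14, -2], [0, 0, -32]], [0.55, [32, -14, -2], [0, 0, -32]], [0.55, [32, -14, -2], [0, 0, -32]]])

```text
time: 1.77
tcp_pos: [423.3, 126.5, 309.7]
tool_rot: [-0.001, 0.753, 0.658, -0.0]
wrist_force: [-0.8, -0.3, 0.2]
grip_width: 51.7
grip_force: 0.0
```

```bash
python3 -c "
from h import *
go(477,337,310,11)"
```

```text
t 1.77 shift [21.58  2.52 -0.03] turn [ -0.07  -0.03 -18.65] F [-0.8 -0.3  0.2] grip 51.7 0.0 tcp [423.3 126.5 309.7]
```

>>> servo_tool(rows=[[0.55, [21.6, 2.5, 0], [0, 0, -18.7]], [0.55, [21.6, 2.5, 0], [0, 0, -18.7]], [0.55, [21.6, 2.5, 0], [0, 0, -18.7]], [0.55, [21.6, 2.5, 0], [0, 0, -18.7]], [0.55, [21.6, 2.5, 0], [0, 0, -18.7]], [0.55, [21.6, 2.5, 0], [0, 0, -18.7]], [0.55, [21.6, 2.5, 0], [0, 0, -18.7]], [0.55, [21.6, 2.5, 0], [0, 0, -18.7]]])

```text
time: 2.43
tcp_pos: [477.0, 333.3, 309.3]
tool_rot: [0.0, 0.638, 0.77, -0.002]
wrist_force: [-0.2, -0.8, 0.6]
grip_width: 51.7
grip_force: 0.0
```

```bash
python3 -c "
from h import *
go(477,337,181,11)
im=manip.grab_frame('scene')
# predicted points: tips centre & handle corners
p=np.array(manip.sense()['tcp_pos'])
cv2.circle(im,tuple(int(v) for v in proj('scene',p-[0,0,25])),1,(0,0,255),-1)
cv2.imwrite('pics/hov.png',cv2.resize(im[120:320,270:430],None,fx=3,fy=3,interpolation=cv2.INTER_CUBIC))"
```

```text
t 2.43 shift [ 0.39  0.1  12.83] turn [-0.13  0.12 -0.22] F [-0.2 -0.8  0.6] grip 51.7 0.0 tcp [477.  333.3 309.3]
```

View pics/hov.png

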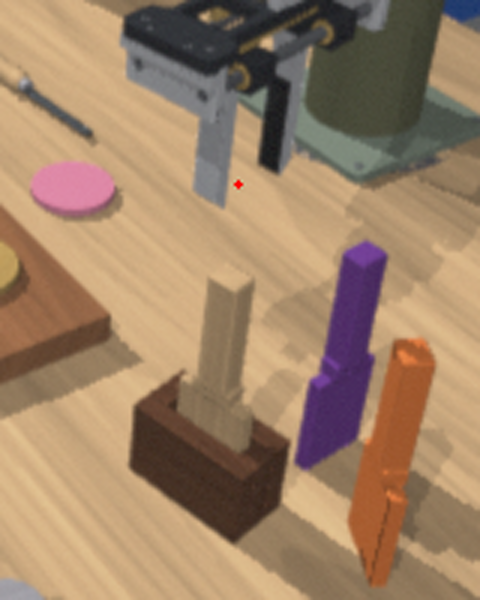

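The hover view shows the fingers straddling the paddle handle (handle top at about (230,280) in the crop). The purple look-alike is well clear of them, so I'll descend.

>>> servo_tool(rows=[[0.55, [0, 0, 3], [0, 0, 0]], [0.55, [0, 0, 6], [0, 0, 0]], [0.55, [0, 0, 9], [0, 0, 0]], [0.55, [0, 0, 12], [0, 0, 0]], [0.55, [0, 0, 12.8], [0, 0, 0]], [0.55, [0, 0, 12.8], [0, 0, 0]], [0.55, [0, 0, 12.8], [0, 0, 0]]], newtons=15)

```text
time: 3.07
tcp_pos: [477.0, 334.3, 183.6]
tool_rot: [0.0, 0.638, 0.77, 0.0]
wrist_force: [0.1, 0.2, 1.4]
grip_width: 51.5
grip_force: 0.0
```

>>> servo_tool(newtons=15, rows=[[0.2, [0, 0, 0], [0, 0, 0]], [0.15, [0, 0, 0], [0, 0, 0]], [0.15, [0, 0, 0], [0, 0, 0]], [0.15, [0, 0, 0], [0, 0, 0]], [0.15, [0, 0, 0], [0, 0, 0]], [0.15, [0, 0, 0], [0, 0, 0]], [0.15, [0, 0, 0], [0, 0, 0]]])

```text
time: 3.65
tcp_pos: [476.5, 335.7, 183.3]
tool_rot: [0.0, 0.637, 0.771, 0.0]
wrist_force: [-1.0, 0.2, 5.2]
grip_width: 21.7
grip_force: 15.0
```

>>> servo_tool(newtons=45, rows=[[0.1, [0, 0, 0], [0, 0, 0]], [0.1, [0, 0, 0], [0, 0, 0]], [0.1, [0, 0, 0], [0, 0, 0]], [0.1, [0, 0, 0], [0, 0, 0]]])

```text
time: 3.98
tcp_pos: [476.5, 335.7, 183.3]
tool_rot: [0.0, 0.637, 0.771, 0.0]
wrist_force: [-2.7, -0.8, 5.3]
grip_width: 21.7
grip_force: 44.9
```

```bash
python3 -c "
from h import *
go(476.5,335.7,183.3,11);print(manip.sense()['tool_rot'],manip.sense()['torque'])"
```

```text
t 3.98 shift [-0.  0.  0.] turn [ 0.04 -0.02 -0.12] F [-2.7 -0.8  5.3] grip 21.7 44.9 tcp [476.5 335.7 183.3]
[8.86335023e-05 6.36852534e-01 7.70985531e-01 3.91290593e-04] [-0.20208753  0.3605506   0.07894251]
```

>>> servo_tool(rows=[[0.1, [0, 0, -1], [0, 0, 0]], [0.1, [0, 0, -3], [0, 0, 0]], [0.1, [0, 0, -5], [0, 0, 0]], [0.1, [0, 0, -7], [0, 0, 0]], [0.1, [0, 0, -9], [0, 0, 0]], [0.1, [0, 0, -11], [0, 0, 0]], [0.1, [0, 0, -11], [0, 0, 0]], [0.1, [0, 0, -11], [0, 0, 0]]])

```text
time: 4.65
tcp_pos: [476.9, 335.7, 293.3]
tool_rot: [0.001, 0.637, 0.771, 0.001]
wrist_force: [-0.4, -0.1, -1.0]
grip_width: 21.8
grip_force: 44.9
```

```bash
python3 -c "
from h import *
go(415,46,290,0)
im=manip.grab_frame('scene')
cv2.imwrite('pics/lift.png',cv2.resize(im[120:320,250:430],None,fx=3,fy=3,interpolation=cv2.INTER_CUBIC))
s=manip.sense()['tcp_pos']
for z in (168,188): print(proj('scene',s-[0,0,z]))"
```

```text
t 4.65 shift [-27.28 -11.54   0.29] turn [ 0.14 -0.05 10.87] F [-0.4 -0.1 -1. ] grip 21.8 44.9 tcp [476.9 335.7 293.3]
[343.02148004 243.38437315]
[342.13788872 250.16494353]
```

View pics/lift.png

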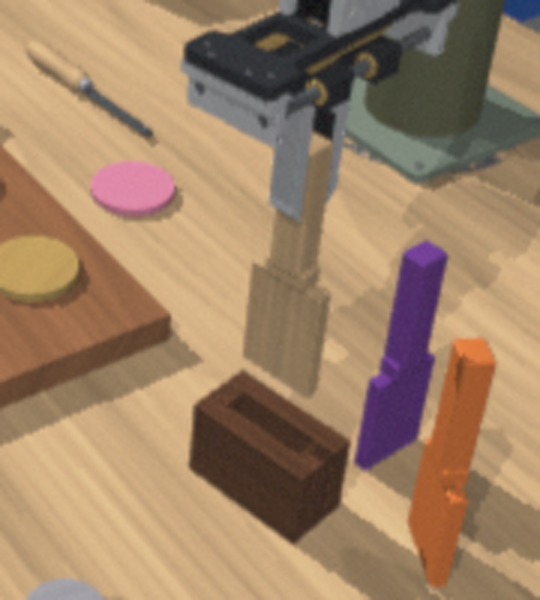

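Paddle is out and straight in the grip: blade bottom at about (343,246) against a predicted (343,245). Next I'll go behind the large blank.

```bash
python3 -c "
from h import *
np.set_printoptions(precision=1,suppress=True)
go(434,41,290,3.6)
for n in ('scene','top'):
    im=cv2.imread('pics/%s0.png'%n)
    for b in blobs(n,im,40,(18,90,60),(35,255,255),(215,160,320,225)): print(n,*b)
"
```

```text
t 4.7 shift [-28.1  -9.7   0.2] turn [-0.1  0.   7.3] F [-0.4  0.2 -2. ] grip 21.7 44.9 tcp [476.  335.3 291.6]
scene [238.6 180. ] [229 174  20  13 220] [501.4 -98.4  40. ]
scene [260.4 209.1] [245 199  32  22 534] [515.9  51.2  40. ]
top [240.6 184.2] [227 171  28  28 604] [514.1  45.8  40. ]
top [287.6 188.4] [278 179  20  20 320] [ 499.1 -103.7   40. ]
top [266.6 216.5] [ 215  208  105   17 1630] [410.3 -35.4  40. ]
```

>>> servo_tool(rows=[[0.1, [-28.1, -9.7, 0], [0, 0, 7.8]], [0.1, [-28.1, -9.7, 0], [0, 0, 7.8]], [0.1, [-28.1, -9.7, 0], [0, 0, 7.8]], [0.1, [-28.1, -9.7, 0], [0, 0, 7.8]], [0.1, [-28.1, -9.7, 0], [0, 0, 7.8]], [0.1, [-28.1, -9.7, 0], [0, 0, 7.8]], [0.1, [-28.1, -9.7, 0], [0, 0, 7.8]], [0.1, [-28.1, -9.7, 0], [0, 0, 7.8]], [0.1, [-28.1, -9.7, 0], [0, 0, 7.8]], [0.1, [-28.1, -9.7, 0], [0, 0, 7.8]]])

```text
time: 5.53
tcp_pos: [433.4, 41.4, 291.0]
tool_rot: [-0.001, 0.688, 0.725, -0.0]
wrist_force: [0.0, 0.8, -1.5]
grip_width: 21.7
grip_force: 45.0
```

```bash
python3 -c "
from h import *
go(434,42,207,3)
"
```

```text
t 5.53 shift [0.04 0.09 8.4 ] turn [-0.14 -0.08 -0.01] F [ 0.   0.8 -1.5] grip 21.7 45.0 tcp [433.4  41.4 291. ]
```

>>> servo_tool(rows=[[0.1, [0, 0, 2.5], [0, 0, 0]], [0.1, [0, 0, 5], [0, 0, 0]], [0.1, [0, 0, 7], [0, 0, 0]], [0.1, [0, 0, 8], [0, 0, 0]], [0.1, [0, 0, 8.4], [0, 0, 0]], [0.1, [0, 0, 8.4], [0, 0, 0]], [0.1, [0, 0, 8.4], [0, 0, 0]]])

```text
time: 6.12
tcp_pos: [434.7, 41.9, 209.2]
tool_rot: [0.0, 0.687, 0.726, 0.0]
wrist_force: [-0.4, 0.1, -1.5]
grip_width: 21.5
grip_force: 45.0
```

>>> servo_tool(rows=[[0.1, [0, 1.5, 0], [0, 0, 0]], [0.1, [0, 3, 0], [0, 0, 0]], [0.1, [0, 4, 0], [0, 0, 0]], [0.1, [0, 5, 0], [0, 0, 0]], [0.1, [0, 5.5, 0], [0, 0, 0]], [0.1, [0, 6, 0], [0, 0, 0]], [0.1, [0, 6.5, 0], [0, 0, 0]], [0.1, [0, 7, 0], [0, 0, 0]], [0.1, [0, 7, 0], [0, 0, 0]], [0.1, [0, 7, 0], [0, 0, 0]]])

```text
time: 6.95
tcp_pos: [503.7, 45.0, 208.7]
tool_rot: [-0.0, 0.688, 0.726, -0.0]
wrist_force: [-3.5, 0.2, 0.6]
grip_width: 21.9
grip_force: 45.0
```

```bash
python3 -c "
from h import *
np.set_printoptions(precision=1,suppress=True)
go(434,42,207,3)
im=manip.grab_frame('scene')
for b in blobs('scene',im,40,(18,90,60),(35,255,255),(185,160,290,235)): print(*b)
cv2.imwrite('pics/p1.png',cv2.resize(im[130:280,140:320],None,fx=4,fy=4,interpolation=cv2.INTER_CUBIC))
"
```

```text
t 6.95 shift [ 0.1 -7.   0.2] turn [-0.1 -0.   0.1] F [-3.5  0.2  0.6] grip 21.9 45.0 tcp [503.7  45.  208.7]
[238.6 180. ] [229 174  20  13 217] [501.3 -98.1  40. ]
[248.7 214.2] [233 204  32  22 567] [552.7  53.5  40. ]
```

View pics/p1.png

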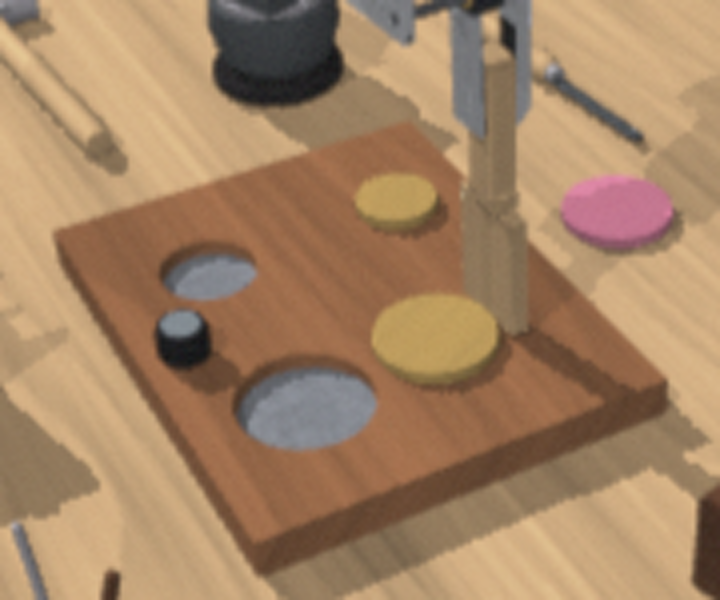

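The blank is moving straight. In full-frame pixels it is at (249,214), the paddle is behind it, and the large recess mouth is at about (216,230).

```bash
python3 -c "
from h import *
np.set_printoptions(precision=1,suppress=True)
print(ray('scene',(216.4,230.5),30),ray('scene',(140+208.5/4,130+271/4),30))
"
```

```text
[649.2  57.   30. ] [ 646.7 -102.6   30. ]
```

>>> servo_tool(rows=[[0.1, [0, 0.6, 0], [0, 0, 0]], [0.1, [0, 1.2, 0], [0, 0, 0]], [0.1, [0, 1.8, 0], [0, 0, 0]], [0.1, [0, 2.4, 0], [0, 0, 0]], [0.1, [0, 3.0, 0], [0, 0, 0]], [0.1, [0, 3.6, 0], [0, 0, 0]], [0.1, [0, 4.2, 0], [0, 0, 0]], [0.1, [0, 4.8, 0], [0, 0, 0]], [0.1, [0, 5.4, 0], [0, 0, 0]], [0.1, [0, 6.0, 0], [0, 0, 0]]])

```text
time: 7.83
tcp_pos: [562.5, 48.2, 208.5]
tool_rot: [-0.001, 0.688, 0.726, -0.001]
wrist_force: [-5.3, -0.5, 2.6]
grip_width: 21.9
grip_force: 45.0
```

```bash
python3 -c "
from h import *
np.set_printoptions(precision=1,suppress=True)
go(600,50,208,3)
im=manip.grab_frame('scene')
for b in blobs('scene',im,40,(18,90,60),(35,255,255),(185,160,290,245)): print(*b)
"
```

```text
t 7.83 shift [-0.   3.8  0. ] turn [-0.2 -0.   0.1] F [-5.3 -0.5  2.6] grip 21.9 45.0 tcp [562.5  48.2 208.5]
[233.4 179.7] [229 174  10  13  88] [ 513.6 -107.5   40. ]
[229.7 222.2] [214 211  32  24 591] [610.4  56.5  40. ]
```

>>> servo_tool(rows=[[0.1, [0, 0.5, 0], [0, 0, 0]], [0.1, [0, 1.0, 0], [0, 0, 0]], [0.1, [0, 1.5, 0], [0, 0, 0]], [0.1, [0, 2.0, 0], [0, 0, 0]], [0.1, [0, 2.5, 0], [0, 0, 0]], [0.1, [0, 3.0, 0], [0, 0, 0]], [0.1, [0, 3.4, 0], [0, 0, 0]], [0.1, [0, 3.8, 0], [0, 0, 0]], [0.1, [0, 3.8, 0], [0, 0, 0]]])

```text
time: 8.63
tcp_pos: [604.0, 50.2, 209.1]
tool_rot: [0.002, 0.688, 0.726, 0.002]
wrist_force: [0.0, 0.3, -0.4]
grip_width: 21.8
grip_force: 45.0
```

```bash
python3 -c "
from h import *
np.set_printoptions(precision=1,suppress=True)
go(600,50,208,3)
im=manip.grab_frame('scene')
for b in blobs('scene',im,28,(18,90,60),(35,255,255),(185,160,290,245)): print(*b)
cv2.imwrite('pics/p2.png',cv2.resize(im[130:280,140:320],None,fx=4,fy=4,interpolation=cv2.INTER_CUBIC))
"
```

```text
t 8.63 shift [ 0.  -0.4  0.1] turn [0.3 0.  0.1] F [ 0.   0.3 -0.4] grip 21.8 45.0 tcp [604.   50.2 209.1]
[240.3 179.8] [232 174  17  13 177] [ 488.9 -111.8   28. ]
[216.6 230.6] [201 220  33  22 576] [648.2  55.5  28. ]
```

View pics/p2.png

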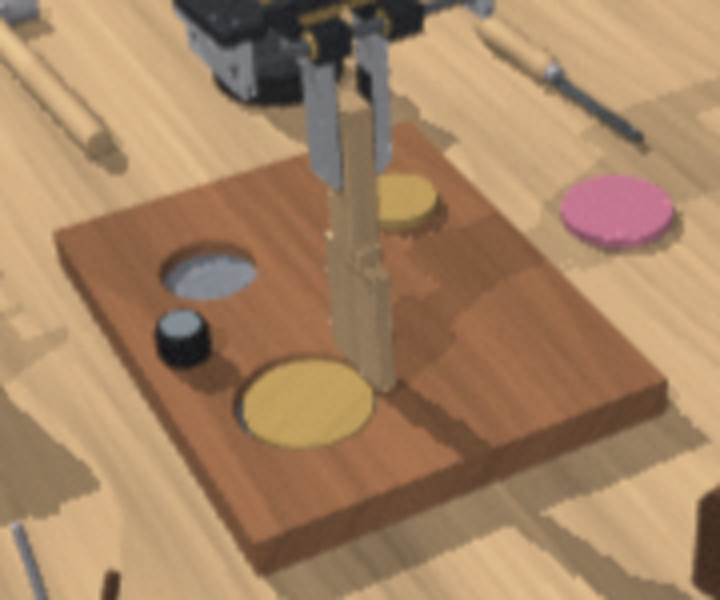

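The large blank lies flat in its recess (centre at (217,231), grey rim visible all round). Now the small one.

>>> servo_tool(rows=[[0.1, [0, -0.5, -3.5], [0, 0, 0]], [0.1, [0, -1, -7], [0, 0, 0]], [0.1, [0, -3, -7], [0, 0, 0]], [0.1, [0, -5, -7], [0, 0, 0]]])

```text
time: 9.02
tcp_pos: [554.3, 47.3, 282.3]
tool_rot: [0.004, 0.688, 0.726, 0.003]
wrist_force: [-0.5, 0.4, -2.1]
grip_width: 21.6
grip_force: 45.0
```

```bash
python3 -c "
from h import *
go(435,-99,270,-1.4)
"
```

```text
t 9.02 shift [-13.97 -12.71   1.13] turn [0.54 0.03 4.47] F [-0.5  0.4 -2.1] grip 21.6 45.0 tcp [554.3  47.3 282.3]
```

>>> servo_tool(rows=[[0.1, [-14, -12.7, 0.5], [0, 0, 4.5]], [0.1, [-14, -12.7, 0.5], [0, 0, 4.5]], [0.1, [-14, -12.7, 0.5], [0, 0, 4.5]], [0.1, [-14, -12.7, 0.5], [0, 0, 4.5]], [0.1, [-14, -12.7, 0.5], [0, 0, 4.5]], [0.1, [-14, -12.7, 0.5], [0, 0, 4.5]], [0.1, [-14, -12.7, 0.5], [0, 0, 4.5]], [0.1, [-14, -12.7, 0.5], [0, 0, 4.5]], [0.1, [-14, -12.7, 0.5], [0, 0, 4.5]]])

```text
time: 9.77
tcp_pos: [433.5, -98.5, 273.7]
tool_rot: [0.0, 0.715, 0.699, 0.0]
wrist_force: [-0.8, -0.3, -1.9]
grip_width: 21.6
grip_force: 45.0
```

```bash
python3 -c "
from h import *
go(435,-99,208,-1.4)
"
```

```text
t 9.77 shift [-0.05  0.15  6.57] turn [ 0.08 -0.    0.04] F [-0.8 -0.3 -1.9] grip 21.6 45.0 tcp [433.5 -98.5 273.7]
```

>>> servo_tool(rows=[[0.1, [0, 0, 2.5], [0, 0, 0]], [0.1, [0, 0, 4.5], [0, 0, 0]], [0.1, [0, 0, 6], [0, 0, 0]], [0.1, [0, 0, 6.5], [0, 0, 0]], [0.1, [0, 0, 6.5], [0, 0, 0]], [0.1, [0, 0, 6.5], [0, 0, 0]]])

```text
time: 10.27
tcp_pos: [433.3, -98.7, 208.8]
tool_rot: [0.0, 0.715, 0.699, 0.0]
wrist_force: [-0.5, 0.0, -0.3]
grip_width: 21.8
grip_force: 45.0
```

>>> servo_tool(rows=[[0.1, [0, 1.2, 0], [0, 0, 0]], [0.1, [0, 2, 0], [0, 0, 0]], [0.1, [0, 2.6, 0], [0, 0, 0]], [0.1, [0, 3.2, 0], [0, 0, 0]], [0.1, [0, 3.8, 0], [0, 0, 0]], [0.1, [0, 4.4, 0], [0, 0, 0]], [0.1, [0, 5, 0], [0, 0, 0]], [0.1, [0, 5.6, 0], [0, 0, 0]], [0.1, [0, 6.2, 0], [0, 0, 0]], [0.1, [0, 6.8, 0], [0, 0, 0]]])

```text
time: 11.1
tcp_pos: [501.1, -100.8, 208.3]
tool_rot: [-0.0, 0.716, 0.698, 0.0]
wrist_force: [-2.4, -0.6, 0.1]
grip_width: 22.1
grip_force: 45.0
```

```bash
python3 -c "
from h import *
np.set_printoptions(precision=1,suppress=True)
go(610,-103,208,-1.4)
im=manip.grab_frame('scene')
for b in blobs('scene',im,40,(18,90,60),(35,255,255),(185,160,290,245)): print(*b)
"
```

```text
t 11.1 shift [ 0.1 10.9  0. ] turn [ 0. -0. -0.] F [-2.4 -0.6  0.1] grip 22.1 45.0 tcp [ 501.1 -100.8  208.3]
[227.1 183.7] [217 177  21  14 232] [538.3 -99.1  40. ]
[216.5 230.6] [201 220  33  22 575] [653.6  68.3  40. ]
```

>>> servo_tool(rows=[[0.1, [0, 0.7, 0], [0, 0, 0]], [0.1, [0, 1.4, 0], [0, 0, 0]], [0.1, [0, 2.1, 0], [0, 0, 0]], [0.1, [0, 2.8, 0], [0, 0, 0]], [0.1, [0, 3.5, 0], [0, 0, 0]], [0.1, [0, 4.2, 0], [0, 0, 0]], [0.1, [0, 4.9, 0], [0, 0, 0]], [0.1, [0, 5.6, 0], [0, 0, 0]], [0.1, [0, 6.3, 0], [0, 0, 0]], [0.1, [0, 7.0, 0], [0, 0, 0]]])

```text
time: 11.98
tcp_pos: [571.3, -102.5, 208.4]
tool_rot: [0.0, 0.716, 0.698, 0.0]
wrist_force: [-1.1, -0.3, -1.7]
grip_width: 21.7
grip_force: 45.0
```

```bash
python3 -c "
from h import *
np.set_printoptions(precision=1,suppress=True)
go(610,-103,208,-1.4)
im=manip.grab_frame('scene')
for b in blobs('scene',im,40,(18,90,60),(35,255,255),(165,160,290,245)): print(*b)
"
```

```text
t 11.98 shift [0.1 3.9 0. ] turn [ 0. -0. -0.] F [-1.1 -0.3 -1.7] grip 21.7 45.0 tcp [ 571.3 -102.5  208.4]
[204.8 191. ] [194 184  22  15 250] [ 607.9 -100.5   40. ]
[216.6 230.6] [201 220  33  22 572] [653.5  68.3  40. ]
```

Remaining: (39, −2). I'll push 39 mm with a slight drift toward −y.

>>> servo_tool(rows=[[0.1, [0, 0.5, 0], [0, 0, 0]], [0.1, [0, 1.0, 0], [0, 0, 0]], [0.1, [0, 1.5, 0], [0, 0, 0]], [0.1, [0, 2.0, 0], [0, 0, 0]], [0.1, [0, 2.5, 0], [0, 0, 0]], [0.1, [0, 3.0, 0], [0, 0, 0]], [0.1, [0, 3.5, 0], [0, 0, 0]], [0.1, [0, 3.9, 0], [0, 0, 0]], [0.1, [0, 3.9, 0], [0, 0, 0]]])

```text
time: 12.78
tcp_pos: [611.4, -103.6, 208.7]
tool_rot: [0.001, 0.716, 0.698, 0.001]
wrist_force: [-1.2, -0.1, -2.3]
grip_width: 22.1
grip_force: 45.0
```

```bash
python3 -c "
from h import *
np.set_printoptions(precision=1,suppress=True)
go(610,-103,208,-1.4)
im=manip.grab_frame('scene')
for b in blobs('scene',im,28,(18,90,60),(35,255,255),(165,160,290,245)): print(*b)
cv2.imwrite('pics/p3.png',cv2.resize(im[130:280,140:320],None,fx=4,fy=4,interpolation=cv2.INTER_CUBIC))
"
```

```text
t 12.78 shift [ 0.1 -0.1  0.1] turn [ 0.2  0.  -0. ] F [-1.2 -0.1 -2.3] grip 22.1 45.0 tcp [ 611.4 -103.6  208.7]
[192.  197.6] [182 191  21  14 223] [ 645.9 -105.9   28. ]
[216.6 230.6] [201 220  33  22 573] [648.   55.5  28. ]
```

View pics/p3.png

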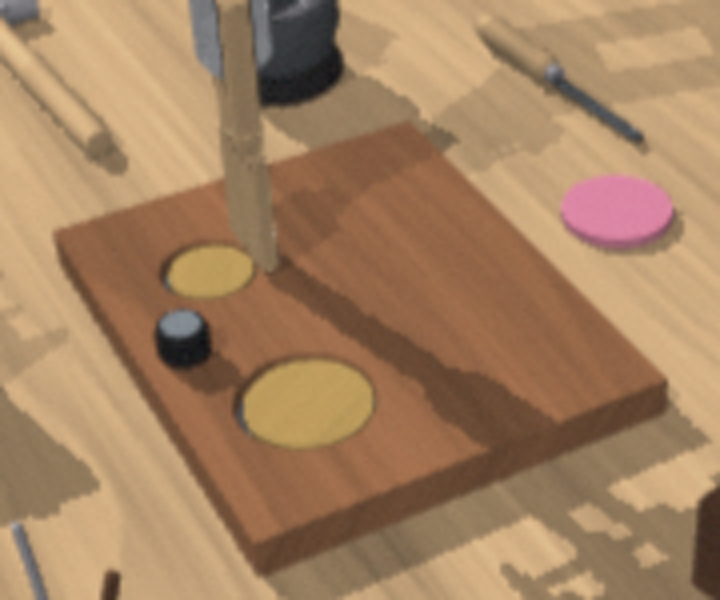

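Both blanks lie flat in their recesses, the small one at (192,198) and the large one at (217,231). Now I'll return the paddle.

>>> servo_tool(rows=[[0.1, [0, -0.5, -3.5], [0, 0, 0]], [0.1, [0, -1, -7], [0, 0, 0]], [0.1, [0, -2, -9], [0, 0, 0]], [0.1, [0, -5, -9], [0, 0, 0]], [0.1, [0, -9, -9], [0, 0, 0]], [0.1, [0, -13, -9], [0, 0, 0]]])

```text
time: 13.33
tcp_pos: [479.1, -100.3, 299.1]
tool_rot: [0.001, 0.716, 0.698, 0.001]
wrist_force: [-1.2, 0.3, -0.4]
grip_width: 21.5
grip_force: 45.0
```

```bash
python3 -c "
from h import *
go(476.6,335.7,293,11)
"
```

```text
t 13.33 shift [43.58 -1.31  0.57] turn [  0.15   0.06 -12.39] F [-1.2  0.3 -0.4] grip 21.5 45.0 tcp [ 479.1 -100.3  299.1]
```

>>> servo_tool(rows=[[0.1, [38, -1.3, 0], [0, 0, -12.4]], [0.1, [38, -1.3, 0], [0, 0, -12.4]], [0.1, [38, -1.3, 0], [0, 0, -12.4]], [0.1, [38, -1.3, 0], [0, 0, -12.4]], [0.1, [38, -1.3, 0], [0, 0, -12.4]], [0.1, [38, -1.3, 0], [0, 0, -12.4]], [0.1, [38, -1.3, 0], [0, 0, -12.4]], [0.1, [38, -1.3, 0], [0, 0, -12.4]], [0.1, [38, -1.3, 0], [0, 0, -12.4]], [0.1, [38, -1.3, 0], [0, 0, -12.4]]])

```text
time: 14.17
tcp_pos: [475.2, 286.3, 298.6]
tool_rot: [-0.001, 0.634, 0.774, 0.002]
wrist_force: [0.2, 0.4, -1.7]
grip_width: 21.3
grip_force: 45.0
```

```bash
python3 -c "
from h import *
go(476.6,335.7,293,11.1)
"
```

```text
t 14.17 shift [4.82 1.11 0.59] turn [ 0.12 -0.25  0.24] F [ 0.2  0.4 -1.7] grip 21.3 45.0 tcp [475.2 286.3 298.6]
```

>>> servo_tool(rows=[[0.1, [4.8, 1.1, 0], [0, 0, 0]], [0.1, [4.8, 1.1, 0], [0, 0, 0]], [0.1, [4.8, 1.1, 0], [0, 0, 0]], [0.1, [4.8, 1.1, 0], [0, 0, 0]], [0.1, [4.8, 1.1, 0], [0, 0, 0]], [0.1, [4.8, 1.1, 0], [0, 0, 0]]])

```text
time: 14.67
tcp_pos: [478.0, 327.7, 298.6]
tool_rot: [0.0, 0.637, 0.771, 0.0]
wrist_force: [0.2, -0.1, -1.4]
grip_width: 21.8
grip_force: 45.0
```

```bash
python3 -c "
from h import *
go(476.6,335.7,183.3,11.1)
im=manip.grab_frame('scene')
cv2.imwrite('pics/ret.png',cv2.resize(im[120:320,250:430],None,fx=3,fy=3,interpolation=cv2.INTER_CUBIC))
"
```

```text
t 14.67 shift [8.100e-01 1.000e-02 1.153e+01] turn [ 0.02  0.02 -0.24] F [ 0.2 -0.1 -1.4] grip 21.8 45.0 tcp [478.  327.7 298.6]
```

View pics/ret.png

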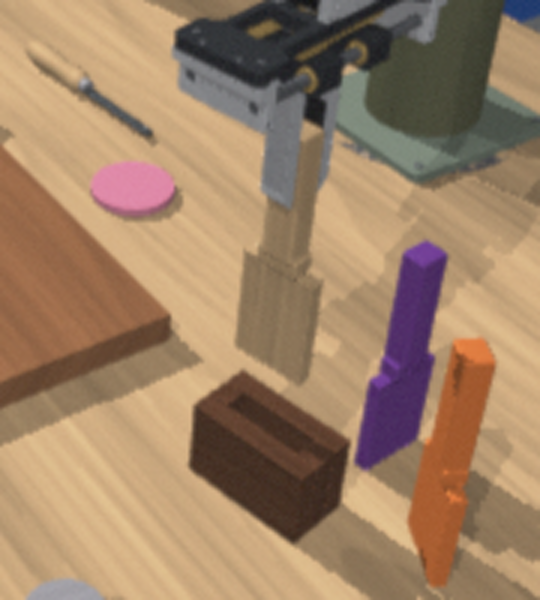

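The paddle hangs straight over the slot, 8 mm short in y. I'll correct that, then lower it.

>>> servo_tool(rows=[[0.1, [0.8, 0, 1], [0, 0, 0]], [0.1, [0.8, 0, 2], [0, 0, 0]], [0.1, [0.8, 0, 3], [0, 0, 0]], [0.1, [0.8, 0, 4], [0, 0, 0]], [0.1, [0.8, 0, 4], [0, 0, 0]], [0.1, [0.8, 0, 4], [0, 0, 0]]])

```text
time: 15.22
tcp_pos: [475.4, 336.5, 256.7]
tool_rot: [-0.001, 0.636, 0.771, -0.001]
wrist_force: [0.8, -0.3, -0.8]
grip_width: 21.8
grip_force: 45.0
```

```bash
python3 -c "
from h import *
go(476.7,335.7,183.3,11.1)
"
```

```text
t 15.22 shift [-0.1   0.14  7.34] turn [-0.18  0.05 -0.14] F [ 0.8 -0.3 -0.8] grip 21.8 45.0 tcp [475.4 336.5 256.7]
```

>>> servo_tool(rows=[[0.1, [-0.1, 0.1, 0.8], [0, 0, 0]], [0.1, [-0.1, 0.1, 1.6], [0, 0, 0]], [0.1, [-0.1, 0.1, 2.4], [0, 0, 0]], [0.1, [-0.1, 0.1, 3.2], [0, 0, 0]], [0.1, [-0.1, 0.1, 4.0], [0, 0, 0]], [0.1, [-0.1, 0.1, 4.0], [0, 0, 0]]])

```text
time: 15.72
tcp_pos: [476.0, 335.5, 215.7]
tool_rot: [-0.001, 0.636, 0.771, -0.002]
wrist_force: [0.4, 0.5, -1.9]
grip_width: 22.0
grip_force: 45.0
```

```bash
python3 -c "
from h import *
go(476.6,335.7,183.3,11.1)
"
```

```text
t 15.72 shift [0.01 0.08 3.24] turn [-0.25  0.07 -0.13] F [ 0.4  0.5 -1.9] grip 22.0 45.0 tcp [476.  335.5 215.7]
```

In the slot with no side load. I'll lower the rest of the way.

>>> servo_tool(rows=[[0.1, [0, 0, 0.8], [0, 0, 0]], [0.1, [0, 0, 1.6], [0, 0, 0]], [0.1, [0, 0, 2.4], [0, 0, 0]], [0.1, [0, 0, 2.8], [0, 0, 0]], [0.1, [0, 0, 3.1], [0, 0, 0]], [0.1, [0, 0, 3.1], [0, 0, 0]], [0.1, [0, 0, 3.1], [0, 0, 0]]])

```text
time: 16.3
tcp_pos: [477.4, 336.2, 187.4]
tool_rot: [-0.0, 0.636, 0.771, -0.0]
wrist_force: [0.1, 0.1, -1.2]
grip_width: 22.1
grip_force: 45.0
```

>>> servo_tool(newtons=5, rows=[[0.1, [0, 0, 0], [0, 0, 0]], [0.1, [0, 0, 0], [0, 0, 0]], [0.3, [0, 0, 0], [0, 0, 0]], [0.45, [0, 0, 0], [0, 0, 0]], [0.5, [0, 0, 0], [0, 0, 0]], [0.5, [0, 0, 0], [0, 0, 0]], [0.5, [0, 0, 0], [0, 0, 0]]])

```text
time: 16.88
tcp_pos: [477.4, 336.3, 187.7]
tool_rot: [0.0, 0.636, 0.771, 0.0]
wrist_force: [0.0, -0.3, 0.7]
grip_width: 46.5
grip_force: 0.0
```

>>> servo_tool(rows=[[0.5, [0, 0, -1], [0, 0, 0]], [0.5, [0, 0, -3], [0, 0, 0]], [0.5, [0, 0, -6], [0, 0, 0]], [0.5, [0, 0, -9], [0, 0, 0]], [0.5, [0, 0, -12], [0, 0, 0]], [0.5, [0, 0, -15], [0, 0, 0]], [0.5, [0, 0, -15], [0, 0, 0]], [0.5, [0, 0, -15], [0, 0, 0]], [0.5, [0, 0, -15], [0, 0, 0]]])

```text
time: 17.63
tcp_pos: [477.0, 336.0, 337.1]
tool_rot: [-0.0, 0.636, 0.771, -0.0]
wrist_force: [-1.0, -0.2, -0.2]
grip_width: 46.7
grip_force: 0.0
```

```bash
python3 -c "
from h import *
im=manip.grab_frame('scene')
cv2.imwrite('pics/end.png',cv2.resize(im[130:320,140:420],None,fx=2.8,fy=2.8,interpolation=cv2.INTER_CUBIC))
"
```

```text
(no output)
```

View pics/end.png

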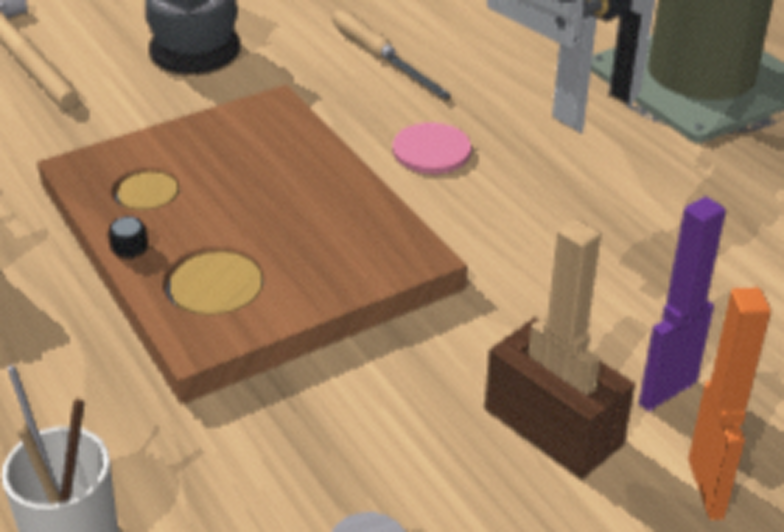

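The final view shows both blanks flat in their recesses and the paddle upright in its stand. The gripper is clear of everything and the bystanders haven't moved.

```bash
python3 -c "
from rig import manip
print(manip.hand_in())"
```

```text
the job is handed in; nothing more can be done
None
```

The job is handed in after about 18 s of the 67 s limit: the last camera picture shows both brass blanks flat in their own recesses, the paddle standing blade down in its stand, and the gripper clear.

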